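# Pass a carton over a spring stop in a picking lane

## Robot

A 7-joint arm with a two-finger parallel gripper is mounted at the origin on the work surface. World frame = base frame: x ahead of the robot, y to its left, z up, the work surface at z = 0. Lengths are in m, angles in rad, forces in N, time in s.
With the tool pointing down it reaches from about 0.425 to 0.925 m from the base axis. Payload 6.8 kg.
Tool frame: the origin (TCP) lies at the very end of the fingers, on their centre line; the grasp point (between the pads) lies 19 mm behind it; z points along the fingers, y is the direction in which the jaws open and shut (so a half turn about z gives the same grasp; the last joint's range is limited). The gripper opens to 85 mm and grips with 20 to 120 N. Pads are 22 mm wide; open, the fingers measure 114 mm over their backs; the gripper's body (76 mm by 85 mm) begins 54 mm behind the grasp point. The pads swing forward as they close: fully open they stand 13 mm farther back than shut.
Start: joints at [1.155, 0.477, 0.022, 1.555, -0.011, 1.109, -0.083], TCP at [0.205, -0.643, 0.231] pointing down, gripper open.
Joint ranges: [-2.96, 2.96], [-0.34, 2.1], [-1.41, 1.46], [0.24, 2.44], [-1.37, 4.51], [0.17, 1.92], [-2.96, 2.96]. Speed limits (rad/s): [2.39, 2.39, 3.14, 3.14, 3.14, 3.14, 3.14].

## Interface

Orientations are given as a rotation vector (axis times angle).
In Python, from bench import monitor, imaging, manip gives the robot as it stands.
- The arm moves only by the tool send_rows, never from a script. Its argument "steps" is a list of rows, each an object of numbers: "jaw": the gripper's target within -1 to 1 (fully open at 1, half-way at 0, shut at -1); "x", "y", "z": the shift along the world's x, y, z in cm; "yaw": the turn about the world's z in rad. A call has 1 to 12 rows; each row is the pose to reach, as a shift and turn from the pose commanded when the call began; what a row does not reach only later rows make up. A row lasts 1/10 s, in which the tool goes at most 50 mm and 8.59 degrees, less where a joint would pass 70% of its speed; a pose out of reach is approached as far as the arm can. A call with a gripper value outside its range is refused whole. The fingers move at their own pace and stop on an object; the grip force is fixed at half the most. Time passes only in rows, so rows that repeat a pose let the fingers close. It gives the time, the measured TCP pose, the force and the opening at its end, in the units of the state.
- monitor.sense(): the state, without advancing time (a new reading comes with each control period).
- imaging.grab_frame(name): name is "scene" or "top" or "wrist"; returns a dict with "pixels" (420x560x3 uint8, red, green, blue), "mtx" (3x3 intrinsics, pixels), "eye" and "rotation" of the camera in the world; the wrist camera has in their place "T_tool_cam" (4x4, takes a point from camera to tool coordinates, whose origin is the TCP and whose axes are the flange's). Camera axes: x right, y up, looking along -z (the intrinsics and any distortion apply to the point x, -y, -z); pixel columns grow to the right and rows downward; lengths in m; the calibration is good to about 2 mm. A picture is of the moment at which its call begins: read the wrist's pose just before it. There is no depth.
- manip.job_done(): hands the job in, once; it reports no verdict.
The state is a dict: "t": time; "joint_positions": joint angles; "joint_velocities": joint speeds; "effort": joint torques, N m; "tcp_pos": TCP position; "ee_rot": TCP orientation; "contact_force": force on the tool from outside, world axes, zero at the start; "wrist_torque": the same for the moment, N m; "finger_gap": finger opening in m.
Only numpy, scipy, OpenCV 4.12 (cv2) and the standard library are available. Lean on these libraries where they do the work, as an engineer would, in place of code of your own. Each camera call takes 0.05 s, during which the arm holds its last target.

## Task

In the grey picking lane, press the spring stop bar down with a fingertip and, holding it down, push the flat cardboard carton along the lane over the bar's two noses into the bay at the walled end; then let the bar spring fully up again behind it, so that the carton lies flat, shut in between the noses and the end wall. Only press and push: do not lift or tip the carton, and leave the bottle, tape roll, jar and white box beside the lane where they are.

Things in the scene. Friction and masses are not known exactly. Their poses are not given: they have to be found in the camera images.
- lane: Grey steel lane fixed to the bench, 289 mm long (x), 140 mm wide (y). Origin on the bench, y = 0 is its middle; x points along it to the walled end, z up. Two runners (tops at z = 40 mm, |y| 38 to 62 mm) carry the carton; side fences outside them rise to z = 56 mm (|y| 62 to 68 mm). The loading end, x = -165 mm, is open. The 76 mm gap between the runners holds the stop bar.
- end_wall (a point): Middle of the inner face of the lane's end wall, at runner height (lane x = 118, y = 0, z = 40 mm). The wall is 6 mm thick, its top at z = 56 mm. Axes as the lane's.
- stop_bar (a joint): How far the spring stop bar is pressed straight down, in m: 0 (up, at rest) to 0.012 (on its stop). The bar is a plain steel plate between the runners, 70 mm wide (|y| up to 35 mm), from x = -155 to +100 mm in the lane's frame. It stays level wherever it is pressed. Spring about 3.6 N at the start, 7 N fully down.
- bar_top (a point): Point on the bar's flat top, at its middle near the loading end (lane x = -110, y = 0); moves with the bar: lane z = 38 mm when up, 26 mm when fully down. Axes as the lane's.
- stop_line (a point): Fixed point (lane x = 30, y = 0, z = 40 mm) midway between the near faces of the bar's two upturned noses, each 6 mm along x, at |y| 25 to 35 mm. They stand 7 mm above the runners and block the carton; with the bar pressed over 7 mm they are below the runners. Between them 50 mm is clear: a fingertip pressing the plate behind the carton can follow it through.
- carton: Flat closed cardboard carton with a white paper band round its middle, 56 mm along the lane (x), 120 mm across it (y), 30 mm tall, about 0.2 kg, loose on the runners with 2 mm play to each fence. Origin at the centre of its underside; axes parallel to the lane's. It starts on the loading side of the noses, 5 to 50 mm short of them.
- bottle: White round bottle, 52 mm across, 125 mm tall, beside the lane, origin under its centre. Bystander.
- tape: Clear roll of packing tape lying flat, 96 mm across, 48 mm tall, beside the lane, origin under its centre. Bystander.
- jar: Amber glass jar, 60 mm across, 70 mm tall, beside the lane, origin under its centre. Bystander.
- spare_box: Small white box, 70 x 45 x 40 mm, beside the lane, origin under its centre. Bystander.
There are look-alikes about, which are no part of the job. Of the things that look like the carton, the middle-sized one is meant.

How it is judged:
By the outcome, as a careful person would: the job done as asked, in the order asked, and still so for the second after the job is handed in, with the robot touching nothing.
It also fails if it takes over 38 s, if anything falls off the work surface, if the arm or the gripper's body presses on something with over 40 N, if the wrist force passes 120 N, or if a joint passes its speed limit or range.

## Working session

There is one attempt and no reset: what is moved stays moved. The work goes in short steps, Python scripts to look and compute and a tool call to move; the robot and the scene stay as the last step left them, time stands still between calls to the robot, and variables do not carry over. Pictures are saved under pics/ and viewed, and the job is handed in when it is done.

Besides the shell and the picture viewer there is one more tool, called as name(argument=value, ...) on one line, values as JSON. send_rows: Moves the arm, as the interface text tells. Its arguments: {"type":"object","properties":{"steps":{"type":"array"}},"required":["steps"]}

```bash
mkdir -p pics; ls
python3 - <<'E'
from bench import monitor, imaging, manip
import cv2,numpy as np
s=monitor.sense();print({k:np.round(v,4).tolist() for k,v in s.items()})
for n in ("scene","top","wrist"):
    f=imaging.grab_frame(n); cv2.imwrite(f"pics/{n}0.png",f["pixels"][:,:,::-1]); np.savez(f"{n}0.npz",**f)
    print(n,{k:np.round(v,4).tolist() for k,v in f.items() if k!="pixels"})
E
```

```text
pics
{'t': 0.0, 'joint_positions': [1.1549, 0.4778, 0.0224, 1.5564, -0.0115, 1.1093, -0.0831], 'joint_velocities': [0.0008, 0.0004, -0.0005, -0.0026, 0.0001, -0.0001, 0.0002], 'effort': [0.0003, -59.645, 1.6079, -28.1192, 0.0125, 0.0094, 0.0], 'tcp_pos': [0.2043, -0.6427, 0.2303], 'ee_rot': [-3.1027, -0.4812, 0.0007], 'contact_force': [-0.6022, 0.1682, 0.4463], 'wrist_torque': [-0.018, 0.0478, 0.0801], 'finger_gap': 0.0852}
scene {'mtx': [[430.4803, 0.0, 273.1127], [0.0, 430.4803, 215.0303], [0.0, 0.0, 1.0]], 'eye': [1.2682, 0.2906, 0.5821], 'rotation': [0.5887, 0.9888, 1.8776]}
top {'mtx': [[472.1776, 0.0, 273.8559], [0.0, 472.1776, 205.3538], [0.0, 0.0, 1.0]], 'eye': [0.396, -0.0588, 1.1151], 'rotation': [0.1063, -0.1481, -1.5419]}
wrist {'mtx': [[368.6879, 0.0, 275.5211], [0.0, 368.6879, 209.1472], [0.0, 0.0, 1.0]], 'T_tool_cam': [[0.0004, 0.962, 0.2731, 0.0696], [1.0, -0.0005, 0.0004, -0.0], [0.0006, 0.2731, -0.962, -0.1411], [0.0, 0.0, 0.0, 1.0]]}
```

View pics/scene0.png

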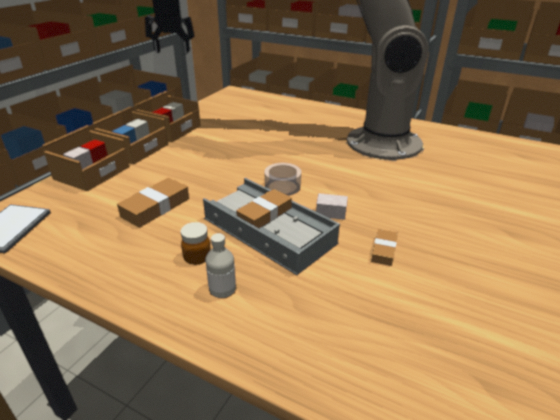

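View pics/top0.png

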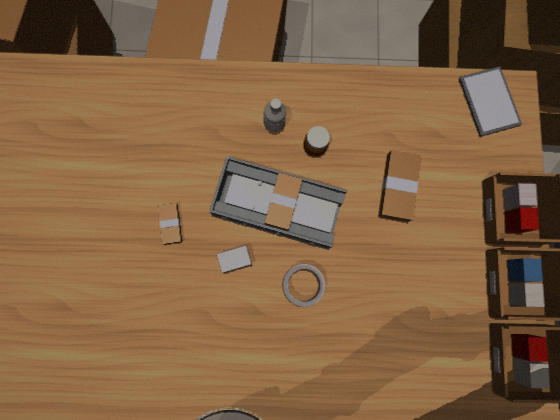

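View pics/wrist0.png

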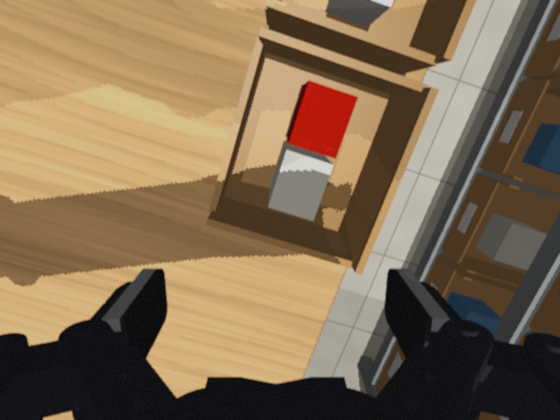

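Lookalikes for the carton in the top view: a small one at (170,223), the one in the lane at (284,201), and a large one at (402,186). The middle-sized one is the carton in the lane. I'll check that in a close crop.

```bash
cat > h.py <<'E'
import numpy as np,cv2
from scipy.spatial.transform import Rotation as R
def load(n):
    d=np.load(n); return {k:d[k] for k in d.files}
def cam(f,tcp=None,rot=None):
    if "eye" in f: return np.array(f["eye"]),R.from_rotvec(f["rotation"]).as_matrix()
    T=np.eye(4);T[:3,:3]=R.from_rotvec(rot).as_matrix();T[:3,3]=tcp
    T=T@f["T_tool_cam"];return T[:3,3],T[:3,:3]
def onplane(f,uv,z,**k):
    e,M=cam(f,**k);uv=np.atleast_2d(uv).astype(float);K=f["mtx"]
    d=np.c_[(uv[:,0]-K[0,2])/K[0,0],-(uv[:,1]-K[1,2])/K[1,1],-np.ones(len(uv))]@M.T
    return e+d*((z-e[2])/d[:,2])[:,None]
def proj(f,P,**k):
    e,M=cam(f,**k);p=(np.atleast_2d(P)-e)@M;K=f["mtx"]
    return np.c_[K[0,2]+K[0,0]*p[:,0]/-p[:,2],K[1,2]-K[1,1]*p[:,1]/-p[:,2]]
E
python3 - <<'E'
from h import *
a=load("top0.npz")["pixels"][140:260,195:365,::-1]; a=cv2.resize(a,None,fx=4.5,fy=4.5,interpolation=cv2.INTER_CUBIC); cv2.imwrite("pics/ct.png",a)
a=load("scene0.npz")["pixels"][170:275,195:345,::-1]; a=cv2.resize(a,None,fx=5,fy=5,interpolation=cv2.INTER_CUBIC); cv2.imwrite("pics/cs.png",a)
E
```

```text
(no output)
```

View pics/ct.png

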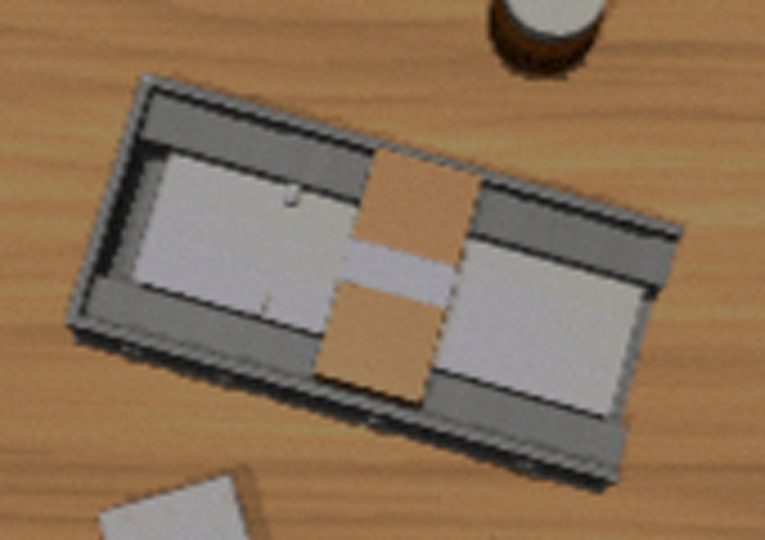

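View pics/cs.png

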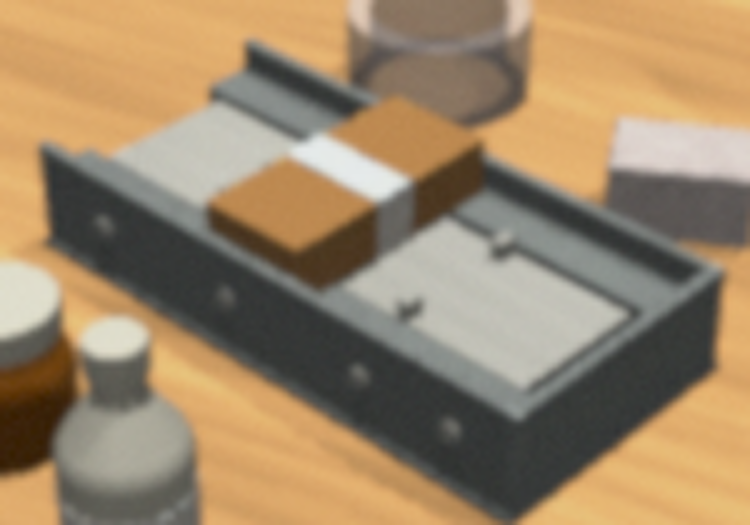

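Top crop: the lane's walled end is on the left, with corners at (145,75) and (70,325), and the loading end is open on the right. The noses are at (292,195) and (266,303). The carton in the lane, with its white band, has corners at (373,148), (482,178), (420,402) and (315,372). Next I fit the lane pose and check the sizes.

Run:
```python
from h import *
f=load("top0.npz");g=load("scene0.npz")
px=lambda L:np.array(L)/4.5+np.array([195,140])-0.4
c=px([(145,75),(70,325),(607,485),(682,230)])
W=onplane(f,c,0.056)[:,:2]
print(W.round(4), [np.linalg.norm(W[i]-W[(i+1)%4]).round(4) for i in range(4)])
L=np.array([(.124,-.068),(.124,.068),(-.165,.068),(-.165,-.068)])
Wc,Lc=W-W.mean(0),L-L.mean(0)
th=np.arctan2((Lc[:,0]*Wc[:,1]-Lc[:,1]*Wc[:,0]).sum(),(Lc*Wc).sum())
Rm=np.array([[np.cos(th),-np.sin(th)],[np.sin(th),np.cos(th)]]);t=W.mean(0)-Rm@L.mean(0)
print("th",th,np.degrees(th),"t",t, "res mm",((W-(L@Rm.T+t))*1e3).round(1).tolist())
lane=lambda P:((P[:,:2]-t)@Rm*1e3).round(1).tolist()
print("carton top",lane(onplane(f,px([(373,148),(482,178),(420,402),(315,372)]),.07)))
print("noses",lane(onplane(f,px([(292,195),(266,303)]),.045)))
print("bar end",lane(onplane(f,px([(645,290),(610,415),(165,155),(135,282)]),.038)))
# scene check
ps=lambda L:np.array(L)/5+np.array([195,170])-.4
print("scene fence",lane(onplane(g,ps([(720,270),(520,412),(42,148),(250,42)]),.056)))
print("scene carton top",lane(onplane(g,ps([(208,203),(297,250),(482,147),(400,97)]),.07)))
np.savez("lane.npz",th=th,t=t)
for n,z,p in (("bottle",.125,(275,103)),("jar",.07,(318,134)),("tape",.048,(304,285)),("box",.04,(234,258))):
    print(n,onplane(f,[p],z).round(3),lane(onplane(f,[p],z)))
for x in (-110,-60,118):
    print(x,(Rm@np.array([x/1e3,0])+t).round(4))
```

```text
[[ 0.6817  0.0259]
 [ 0.5513  0.0585]
 [ 0.4777 -0.2124]
 [ 0.6086 -0.2503]] [np.float64(0.1345), np.float64(0.2807), np.float64(0.1363), np.float64(0.2858)]
th 1.308664120408893 74.98093089962974 t [ 0.58514311 -0.07478083] res mm [[-1.2, -1.4], [-0.3, -4.1], [1.0, 4.1], [0.6, 1.4]]
carton top [[-0.8, -60.7], [-57.8, -61.6], [-59.2, 56.4], [-5.1, 56.8]]
noses [[32.9, -30.8], [29.5, 26.8]]
bar end [[-155.4, -36.5], [-155.0, 31.2], [102.4, -33.7], [97.4, 34.5]]
scene fence [[123.8, 62.8], [124.0, -66.0], [-157.8, -72.5], [-160.1, 60.1]]
scene carton top [[-53.6, -64.6], [-0.9, -62.9], [1.8, 49.6], [-54.3, 55.8]]
bottle [[ 0.787 -0.081  0.125]] [[46.6, -196.8]]
jar [[ 0.737 -0.183  0.07 ]] [[-64.9, -174.9]]
tape [[ 0.393 -0.157  0.048]] [[-129.0, 164.4]]
box [[0.45  0.002 0.04 ]] [[38.9, 150.8]]
-110 [ 0.5566 -0.181 ]
-60 [ 0.5696 -0.1327]
118 [0.6157 0.0392]
```

The middle-sized carton measures about 56 x 119 mm, with its rear face at lane x ≈ -59, so it is the right one. I'll move to hover over the bar behind it, with the jaws shut and lying across the lane.

send_rows(steps=[{"x": 2,"y": 2.7,"z": 0,"yaw": 0.08,"jaw": -1},{"x": 4.5,"y": 6,"z": 0,"yaw": 0.16,"jaw": -1},{"x": 7.3,"y": 9.8,"z": 0,"yaw": 0.25,"jaw": -1},{"x": 10.1,"y": 13.6,"z": 0,"yaw": 0.34,"jaw": -1},{"x": 12.9,"y": 17.4,"z": 0,"yaw": 0.43,"jaw": -1},{"x": 15.7,"y": 21.2,"z": 0,"yaw": 0.52,"jaw": -1},{"x": 18.5,"y": 25,"z": 0,"yaw": 0.6,"jaw": -1},{"x": 21.3,"y": 28.8,"z": 0,"yaw": 0.68,"jaw": -1},{"x": 24.1,"y": 32.6,"z": 0,"yaw": 0.76,"jaw": -1},{"x": 26.9,"y": 36.4,"z": 0,"yaw": 0.84,"jaw": -1},{"x": 29.7,"y": 40,"z": -1,"yaw": 0.92,"jaw": -1},{"x": 32,"y": 43,"z": -2,"yaw": 1.0,"jaw": -1}])

```text
t: 1.35
tcp_pos: [0.526, -0.2107, 0.2114]
ee_rot: [2.488, 1.917, 0.002]
contact_force: [-0.1, -0.1, -0.1]
finger_gap: -0.0002
```

send_rows(steps=[{"x": 1.5,"y": 2,"z": -1,"yaw": 0,"jaw": -1},{"x": 3,"y": 4,"z": -2,"yaw": 0,"jaw": -1},{"x": 3.5,"y": 4.6,"z": -3,"yaw": 0,"jaw": -1},{"x": 3.5,"y": 4.6,"z": -3,"yaw": 0,"jaw": -1},{"x": 3.5,"y": 4.6,"z": -3,"yaw": 0,"jaw": -1}])

```text
t: 1.85
tcp_pos: [0.5586, -0.1687, 0.181]
ee_rot: [-2.495, -1.909, 0.002]
contact_force: [0.1, -0.3, 0.2]
finger_gap: -0.0001
```

```bash
cat > look.py <<'E'
import sys
from bench import monitor, imaging
from h import *
tag=sys.argv[1]; cams=sys.argv[2:]
l=load("lane.npz");th=float(l["th"]);t=l["t"];c,s_=np.cos(th),np.sin(th);Rm=np.array([[c,-s_],[s_,c]])
s=monitor.sense();p=np.array(s["tcp_pos"])
X=R.from_rotvec(s["ee_rot"]).as_matrix()
print("t",s["t"],"tcp",p.round(4),"lane mm",((p[:2]-t)@Rm*1e3).round(1),"toolx deg",np.degrees(np.arctan2(X[1,0],X[0,0])).round(2),"F",np.round(s["contact_force"],1),"gap",s["finger_gap"])
for n in cams:
    f=imaging.grab_frame(n);cv2.imwrite(f"pics/{n}{tag}.png",f["pixels"][:,:,::-1])
    np.savez(f"{n}{tag}.npz",tcp=p,rot=s["ee_rot"],**f)
E
python3 look.py 1 wrist scene
```

```text
t 1.85 tcp [ 0.5586 -0.1687  0.181 ] lane mm [-97.6   1.3] toolx deg 74.85 F [ 0.1 -0.3  0.2] gap -0.00012605682349751588
```

View pics/wrist1.png

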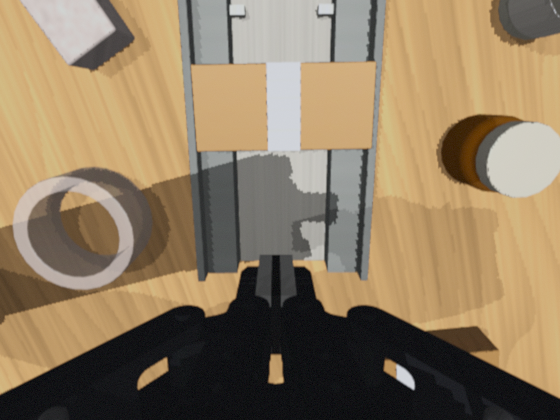

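View pics/scene1.png

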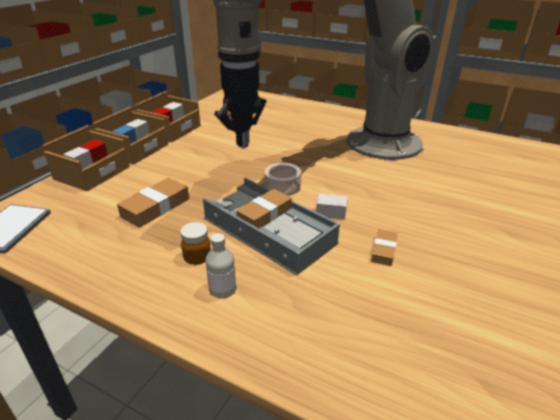

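Wrist view: the carton spans columns 193 to 375 and rows 64 to 150, the noses are at (237,10) and (325,10), and the shut fingertips are at (276,258). The lane runs straight up the picture. I'll refine the lane's position and heading from this view.

Run:
```python
from h import *
f=load("wrist1.npz");k=dict(tcp=f["tcp"],rot=f["rot"])
l=load("lane.npz");th=float(l["th"]);t=l["t"];c,s_=np.cos(th),np.sin(th);Rm=np.array([[c,-s_],[s_,c]])
lane=lambda P:((P[:,:2]-t)@Rm*1e3).round(1).tolist()
a=f["pixels"][:300,150:410,::-1]; cv2.imwrite("pics/w1c.png",cv2.resize(a,None,fx=2,fy=2,interpolation=cv2.INTER_CUBIC)) 
hsv=cv2.cvtColor(f["pixels"][:,:,::-1].copy(),cv2.COLOR_BGR2HSV)
print("carton top",lane(onplane(f,[(193,64),(375,64),(373,150),(197,150)],.07,**k)))
print("noses top",lane(onplane(f,[(237,10),(325,10)],.047,**k)))
print("fence outer top",lane(onplane(f,[(181,0),(383,0),(367,277),(199,279)],.056,**k)))
print("bar edge",lane(onplane(f,[(232,60),(332,60),(328,258),(237,258)],.038,**k)))
```

```text
carton top [[-3.1, 53.7], [-3.3, -62.6], [-58.0, -65.2], [-57.8, 54.5]]
noses top [[33.0, 26.8], [32.9, -32.4]]
fence outer top [[37.0, 62.0], [36.7, -68.5], [-159.6, -71.1], [-161.2, 62.0]]
bar edge [[2.7, 32.2], [2.5, -39.6], [-151.1, -42.4], [-151.0, 33.3]]
```

View pics/w1c.png

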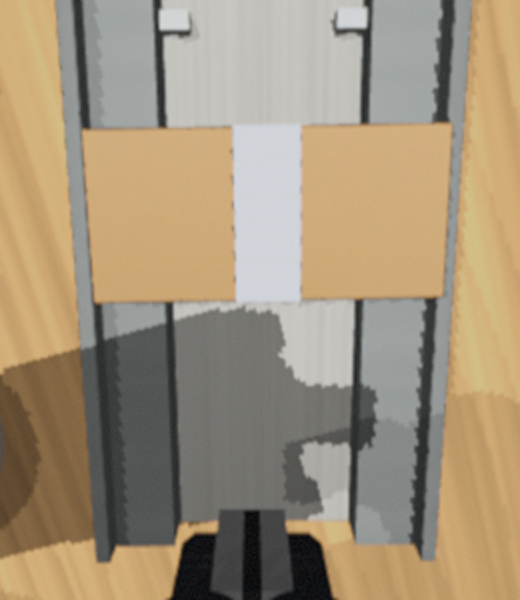

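The wrist view puts the lane middle about 3 mm further to the -y side and its heading about 0.4° more. The top view leans the same way, so I take a combined value. Next I centre and descend to just above the bar.

send_rows(steps=[{"x": 0.5,"y": 0,"z": -3,"yaw": 0.01,"jaw": -1},{"x": 0.5,"y": 0,"z": -6,"yaw": 0.01,"jaw": -1},{"x": 0.5,"y": 0,"z": -9,"yaw": 0.01,"jaw": -1},{"x": 0.5,"y": 0,"z": -11.5,"yaw": 0.01,"jaw": -1},{"x": 0.5,"y": 0,"z": -13,"yaw": 0.01,"jaw": -1},{"x": 0.5,"y": 0,"z": -13,"yaw": 0.01,"jaw": -1},{"x": 0.5,"y": 0,"z": -13,"yaw": 0.01,"jaw": -1}])

```text
t: 2.65
tcp_pos: [0.565, -0.1679, 0.0522]
ee_rot: [2.484, 1.922, 0.001]
contact_force: [0.2, -0.3, 0.0]
finger_gap: -0.0004
```

```bash
python3 - <<'E'
import numpy as np
th=1.3157; np.savez("lane.npz",th=th,t=np.array([.58804,-.07556]))
E
python3 look.py 2 wrist scene
python3 - <<'E'
from h import *
f=load("wrist2.npz");k=dict(tcp=f["tcp"],rot=f["rot"])
a=load("scene2.npz")["pixels"][140:275,180:345,::-1]; cv2.imwrite("pics/s2c.png",cv2.resize(a,None,fx=4,fy=4,interpolation=cv2.INTER_CUBIC))
E
```

```text
t 2.65 tcp [ 0.565  -0.1679  0.0522] lane mm [-95.2  -1. ] toolx deg 75.46 F [ 0.2 -0.3  0. ] gap -0.00042969979036699334
```

View pics/wrist2.png

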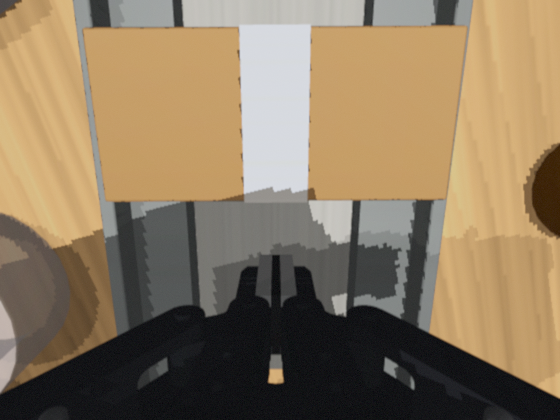

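View pics/s2c.png

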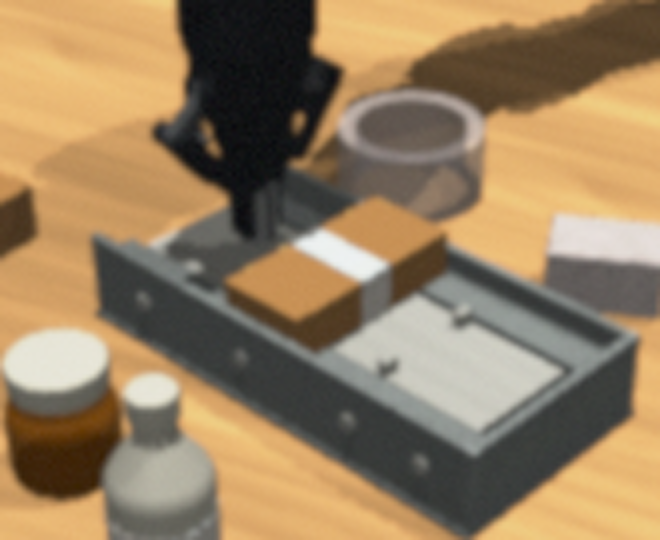

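The fingers stand over the bar, centred behind the carton's band (column 275) with clear plate all round. Now I press.

send_rows(steps=[{"z": -0.7,"jaw": -1},{"z": -1.2,"jaw": -1},{"z": -1.7,"jaw": -1},{"z": -2.1,"jaw": -1},{"z": -2.4,"jaw": -1},{"z": -2.4,"jaw": -1},{"z": -2.4,"jaw": -1}])

```text
invalid input
```

```bash
python3 look.py 3 scene wrist;  python3 - <<'E'
from h import *
a=load("scene3.npz")["pixels"][140:275,180:345,::-1]; cv2.imwrite("pics/s3c.png",cv2.resize(a,None,fx=4,fy=4,interpolation=cv2.INTER_CUBIC))
E
```

```text
t 2.75 tcp [ 0.5656 -0.1678  0.0529] lane mm [-94.9  -1.6] toolx deg 75.48 F [ 0.1  0.4 -0.1] gap -0.00023415272508348493
```

View pics/s3c.png

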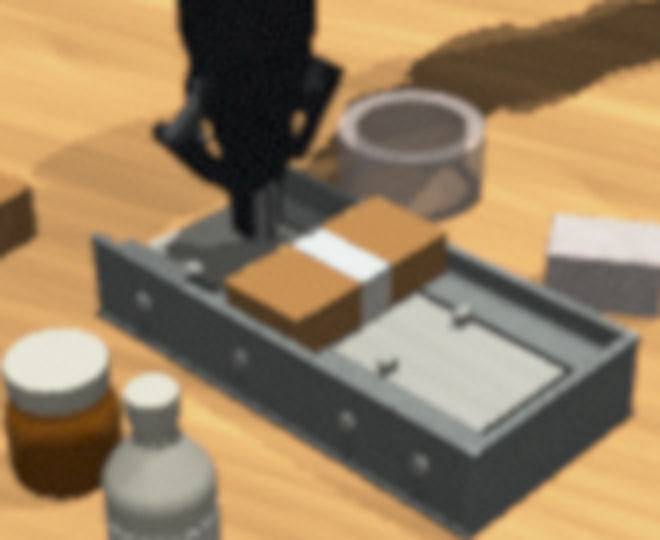

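View pics/wrist3.png

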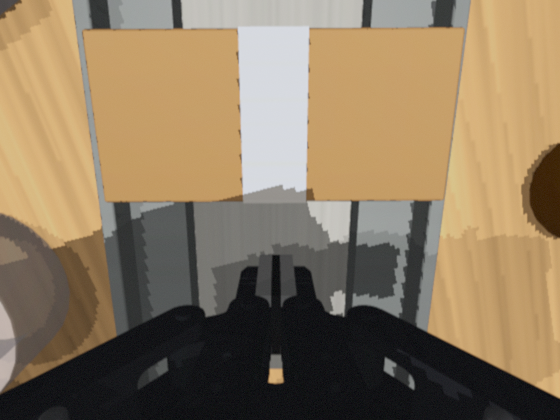

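The press call was refused because every row needs all five fields, so nothing moved. I'll resend it in full.

send_rows(steps=[{"x": 0,"y": 0,"yaw": 0,"z": -0.7,"jaw": -1},{"x": 0,"y": 0,"yaw": 0,"z": -1.2,"jaw": -1},{"x": 0,"y": 0,"yaw": 0,"z": -1.7,"jaw": -1},{"x": 0,"y": 0,"yaw": 0,"z": -2.1,"jaw": -1},{"x": 0,"y": 0,"yaw": 0,"z": -2.4,"jaw": -1},{"x": 0,"y": 0,"yaw": 0,"z": -2.4,"jaw": -1},{"x": 0,"y": 0,"yaw": 0,"z": -2.4,"jaw": -1}])

```text
t: 3.55
tcp_pos: [0.5645, -0.1674, 0.0274]
ee_rot: [2.484, 1.923, -0.0]
contact_force: [-0.7, -0.1, 5.7]
finger_gap: -0.0001
```

```bash
python3 look.py 4 scene;  python3 - <<'E'
from h import *
a=load("scene4.npz")["pixels"][140:275,180:345,::-1]; cv2.imwrite("pics/s4c.png",cv2.resize(a,None,fx=4,fy=4,interpolation=cv2.INTER_CUBIC))
E
```

```text
t 3.55 tcp [ 0.5645 -0.1674  0.0274] lane mm [-94.8  -0.4] toolx deg 75.5 F [-0.7 -0.1  5.7] gap -8.16096680747878e-05
```

View pics/s4c.png

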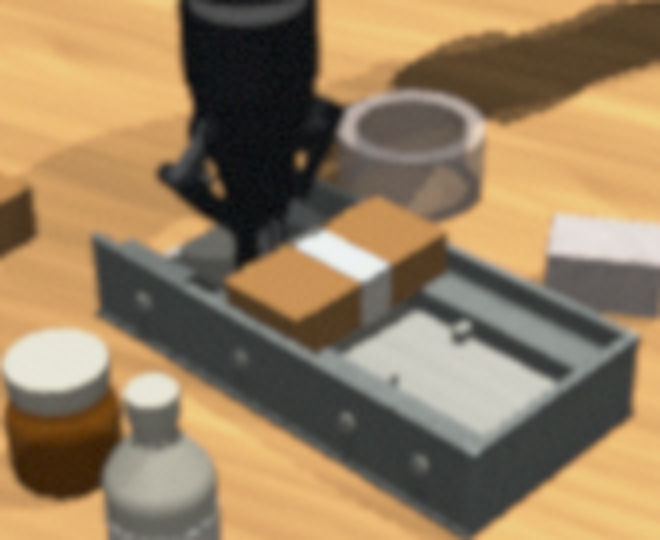

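The bar is down about 10.6 mm at 5.7 N, and the scene view shows the noses sunk. Holding it there, I push along the lane.

send_rows(steps=[{"x": 0.08,"y": 0.29,"yaw": 0,"z": 0,"jaw": -1},{"x": 0.2,"y": 0.77,"yaw": 0,"z": 0,"jaw": -1},{"x": 0.35,"y": 1.35,"yaw": 0,"z": 0,"jaw": -1},{"x": 0.45,"y": 1.74,"yaw": 0,"z": 0,"jaw": -1},{"x": 0.56,"y": 2.13,"yaw": 0,"z": 0,"jaw": -1},{"x": 0.66,"y": 2.52,"yaw": 0,"z": 0,"jaw": -1},{"x": 0.76,"y": 2.9,"yaw": 0,"z": 0,"jaw": -1},{"x": 0.88,"y": 3.39,"yaw": 0,"z": 0,"jaw": -1},{"x": 1.01,"y": 3.87,"yaw": 0,"z": 0,"jaw": -1},{"x": 1.14,"y": 4.35,"yaw": 0,"z": 0,"jaw": -1},{"x": 1.26,"y": 4.84,"yaw": 0,"z": 0,"jaw": -1},{"x": 1.26,"y": 4.84,"yaw": 0,"z": 0,"jaw": -1}])

```text
t: 4.8
tcp_pos: [0.5775, -0.1195, 0.0277]
ee_rot: [2.483, 1.922, -0.0]
contact_force: [-0.1, -1.9, 5.7]
finger_gap: -0.0003
```

```bash
python3 look.py 5 scene wrist top;  python3 - <<'E'
from h import *
a=load("scene5.npz")["pixels"][140:275,180:345,::-1]; cv2.imwrite("pics/s5c.png",cv2.resize(a,None,fx=4,fy=4,interpolation=cv2.INTER_CUBIC))
E
```

```text
t 4.8 tcp [ 0.5775 -0.1195  0.0277] lane mm [-45.2  -0.9] toolx deg 75.49 F [-0.1 -1.9  5.7] gap -0.0003004692898330311
```

View pics/s5c.png

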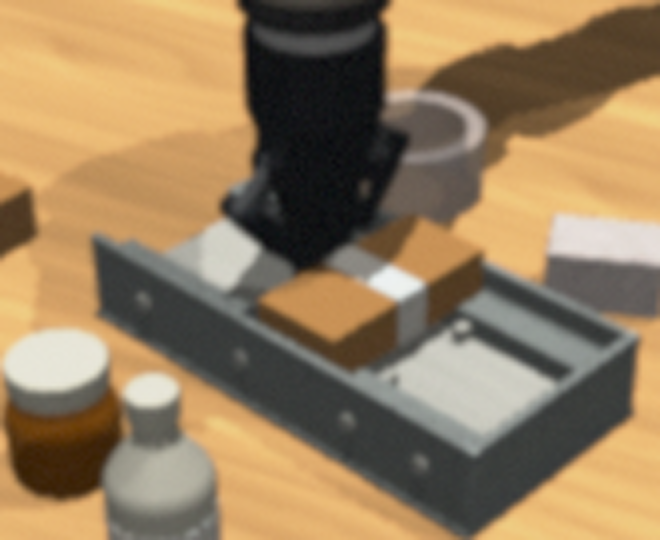

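View pics/wrist5.png

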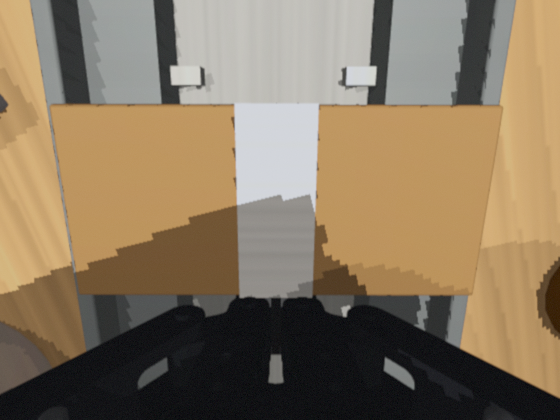

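The carton is moving squarely and flat: its front edge is at row 104, its rear at row 295, and the sunk noses are at row 75. I'll measure how far the rear face sits ahead of the TCP.

Run:
```python
from h import *
f=load("wrist5.npz");k=dict(tcp=f["tcp"],rot=f["rot"])
l=load("lane.npz");th=float(l["th"]);t=l["t"];c,s_=np.cos(th),np.sin(th);Rm=np.array([[c,-s_],[s_,c]])
lane=lambda P:((P[:,:2]-t)@Rm*1e3).round(1).tolist()
print("carton",lane(onplane(f,[(53,106),(500,107),(474,294),(77,295)],.07,**k)),"noses",lane(onplane(f,[(186,75),(359,75)],.0365,**k)))
```

```text
carton [[23.9, 56.4], [23.9, -59.0], [-29.9, -60.3], [-30.4, 58.0]] noses [[33.9, 29.2], [34.0, -29.3]]
```

The rear face is about 15 mm ahead of the TCP. I'll push another 84 mm, which puts the rear at about +53 and the front at about 109, with the wall at 118.

send_rows(steps=[{"x": 0.05,"y": 0.19,"yaw": 0,"z": 0,"jaw": -1},{"x": 0.15,"y": 0.58,"yaw": 0,"z": 0,"jaw": -1},{"x": 0.28,"y": 1.06,"yaw": 0,"z": 0,"jaw": -1},{"x": 0.4,"y": 1.55,"yaw": 0,"z": 0,"jaw": -1},{"x": 0.53,"y": 2.03,"yaw": 0,"z": 0,"jaw": -1},{"x": 0.66,"y": 2.52,"yaw": 0,"z": 0,"jaw": -1},{"x": 0.78,"y": 3.0,"yaw": 0,"z": 0,"jaw": -1},{"x": 0.91,"y": 3.48,"yaw": 0,"z": 0,"jaw": -1},{"x": 1.04,"y": 3.97,"yaw": 0,"z": 0,"jaw": -1},{"x": 1.16,"y": 4.45,"yaw": 0,"z": 0,"jaw": -1},{"x": 1.24,"y": 4.74,"yaw": 0,"z": 0,"jaw": -1},{"x": 1.24,"y": 4.74,"yaw": 0,"z": 0,"jaw": -1}])

```text
t: 6.15
tcp_pos: [0.5898, -0.0725, 0.0277]
ee_rot: [2.483, 1.922, -0.001]
contact_force: [-1.0, -2.0, 5.4]
finger_gap: 0.0003
```

```bash
python3 look.py 6 scene;  python3 - <<'E'
from h import *
a=load("scene6.npz")["pixels"][140:275,180:345,::-1]; cv2.imwrite("pics/s6c.png",cv2.resize(a,None,fx=4,fy=4,interpolation=cv2.INTER_CUBIC))
E
```

```text
t 6.15 tcp [ 0.5898 -0.0725  0.0277] lane mm [ 3.4 -0.9] toolx deg 75.47 F [-1.  -2.   5.4] gap 0.0003097986854961643
```

View pics/s6c.png

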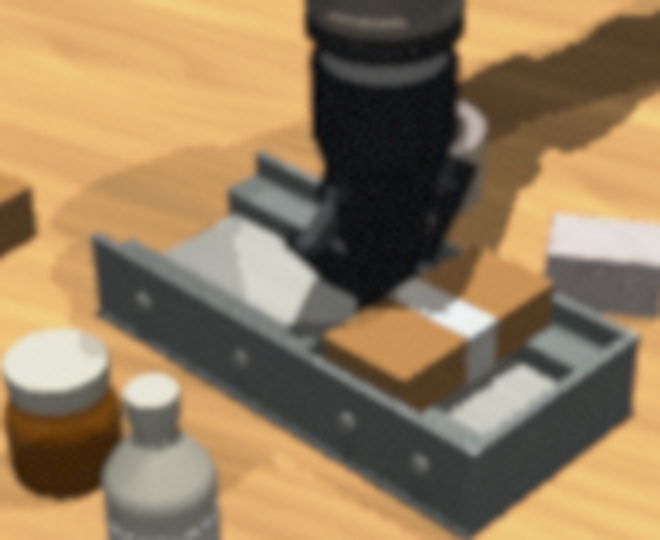

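The carton is over the sunk noses, flat and square. I'll push a further 35 mm.

send_rows(steps=[{"x": 0.05,"y": 0.19,"yaw": 0,"z": 0,"jaw": -1},{"x": 0.15,"y": 0.58,"yaw": 0,"z": 0,"jaw": -1},{"x": 0.28,"y": 1.06,"yaw": 0,"z": 0,"jaw": -1},{"x": 0.4,"y": 1.55,"yaw": 0,"z": 0,"jaw": -1},{"x": 0.53,"y": 2.03,"yaw": 0,"z": 0,"jaw": -1},{"x": 0.66,"y": 2.52,"yaw": 0,"z": 0,"jaw": -1},{"x": 0.76,"y": 2.9,"yaw": 0,"z": 0,"jaw": -1},{"x": 0.84,"y": 3.2,"yaw": 0,"z": 0,"jaw": -1},{"x": 0.88,"y": 3.39,"yaw": 0,"z": 0,"jaw": -1},{"x": 0.88,"y": 3.39,"yaw": 0,"z": 0,"jaw": -1}])

```text
t: 7.2
tcp_pos: [0.5985, -0.039, 0.0276]
ee_rot: [2.484, 1.921, -0.001]
contact_force: [-0.8, -3.3, 5.1]
finger_gap: 0.0
```

```bash
python3 look.py 7 scene wrist;  python3 - <<'E'
from h import *
a=load("scene7.npz")["pixels"][140:275,180:345,::-1]; cv2.imwrite("pics/s7c.png",cv2.resize(a,None,fx=4,fy=4,interpolation=cv2.INTER_CUBIC))
E
```

```text
t 7.2 tcp [ 0.5985 -0.039   0.0276] lane mm [38.  -0.9] toolx deg 75.45 F [-0.8 -3.3  5.1] gap 3.6117831091992365e-05
```

View pics/s7c.png

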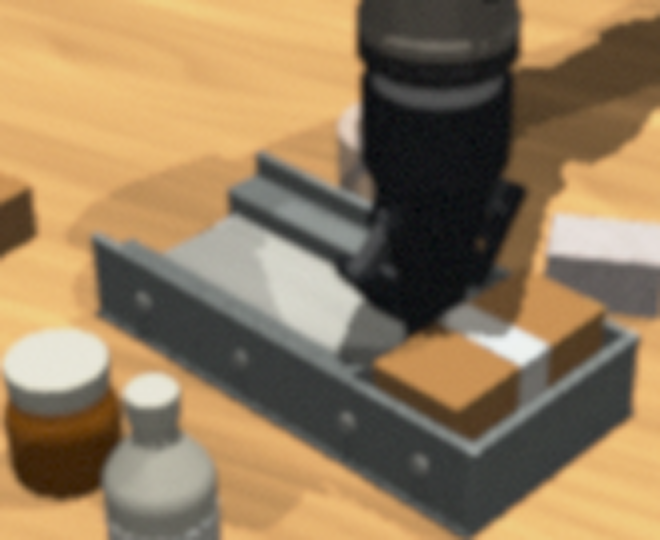

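View pics/wrist7.png

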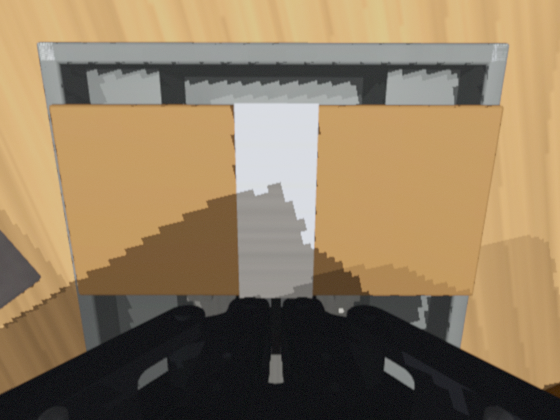

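The rear face is at about lane x 53, well past the nose tails at 36, and the front is short of the wall. I'll back off a few mm with the bar held, then rise slowly straight up.

send_rows(steps=[{"x": -0.05,"y": -0.2,"yaw": 0,"z": 0,"jaw": -1},{"x": -0.13,"y": -0.48,"yaw": 0,"z": 0,"jaw": -1},{"x": -0.13,"y": -0.48,"yaw": 0,"z": 0,"jaw": -1},{"x": -0.13,"y": -0.48,"yaw": 0,"z": 0.4,"jaw": -1},{"x": -0.13,"y": -0.48,"yaw": 0,"z": 0.8,"jaw": -1},{"x": -0.13,"y": -0.48,"yaw": 0,"z": 1.2,"jaw": -1},{"x": -0.13,"y": -0.48,"yaw": 0,"z": 1.8,"jaw": -1},{"x": -0.13,"y": -0.48,"yaw": 0,"z": 3,"jaw": -1},{"x": -0.13,"y": -0.48,"yaw": 0,"z": 5,"jaw": -1},{"x": -0.13,"y": -0.48,"yaw": 0,"z": 8,"jaw": -1},{"x": -0.13,"y": -0.48,"yaw": 0,"z": 11,"jaw": -1},{"x": -0.13,"y": -0.48,"yaw": 0,"z": 15,"jaw": -1}])

```text
t: 8.5
tcp_pos: [0.5954, -0.0429, 0.1778]
ee_rot: [-2.483, -1.922, 0.004]
contact_force: [1.3, 0.9, 0.4]
finger_gap: -0.0
```

send_rows(steps=[{"x": -1,"y": -4,"yaw": 0,"z": 2,"jaw": -1},{"x": -2,"y": -8,"yaw": 0,"z": 2,"jaw": -1},{"x": -3,"y": -12,"yaw": 0,"z": 2,"jaw": -1},{"x": -3,"y": -15,"yaw": 0,"z": 2,"jaw": -1},{"x": -3,"y": -15,"yaw": 0,"z": 2,"jaw": -1},{"x": -3,"y": -15,"yaw": 0,"z": 2,"jaw": -1}])

```text
t: 9.1
tcp_pos: [0.5664, -0.1931, 0.1976]
ee_rot: [-2.486, -1.921, 0.0]
contact_force: [-0.7, 0.4, 0.3]
finger_gap: -0.0
```

```bash
python3 look.py 8 scene wrist top;  python3 - <<'E'
from h import *
a=load("scene8.npz")["pixels"][140:275,180:345,::-1]; cv2.imwrite("pics/s8c.png",cv2.resize(a,None,fx=4,fy=4,interpolation=cv2.INTER_CUBIC))
E
```

```text
t 9.1 tcp [ 0.5664 -0.1931  0.1976] lane mm [-119.2   -8.8] toolx deg 75.39 F [-0.7  0.4  0.3] gap -4.457824766510731e-05
```

View pics/s8c.png

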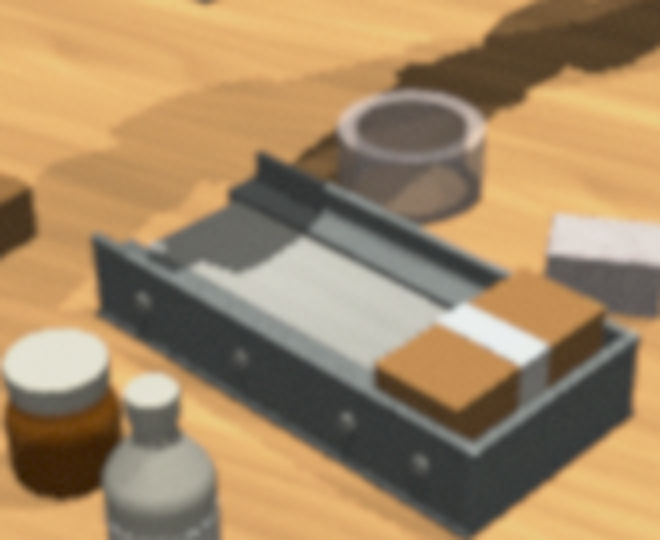

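View pics/wrist8.png

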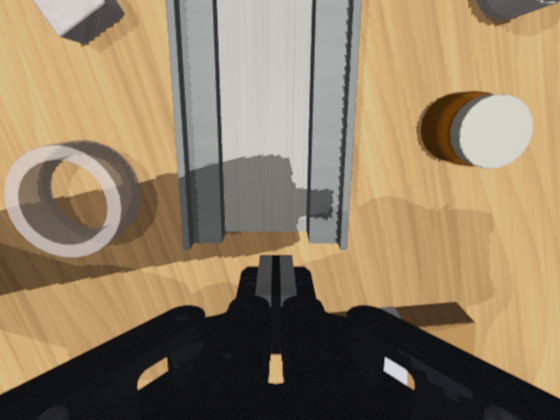

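View pics/top8.png

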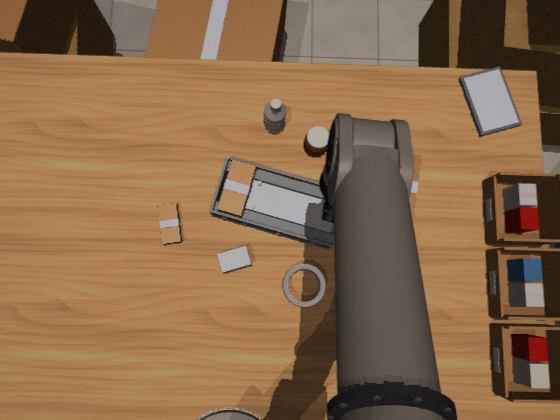

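The carton sits in the bay, the bar looks up, and the bystanders look unmoved. I'll measure to confirm.

Run:
```python
from h import *
f=load("top8.npz");f0=load("top0.npz")
d=np.abs(f["pixels"].astype(int)-f0["pixels"]).max(2)
for n,(x0,y0,x1,y1) in dict(bottle=(255,92,292,138),jar=(300,120,328,158),tape=(280,262,328,308),box=(214,242,254,275)).items(): print(n,"changed px",(d[y0:y1,x0:x1]>40).sum())
a=f["pixels"][140:260,195:365,::-1]; cv2.imwrite("pics/t8c.png",cv2.resize(a,None,fx=4.5,fy=4.5,interpolation=cv2.INTER_CUBIC))
```

```text
bottle changed px 0
jar changed px 18
tape changed px 705
box changed px 0
```

View pics/t8c.png

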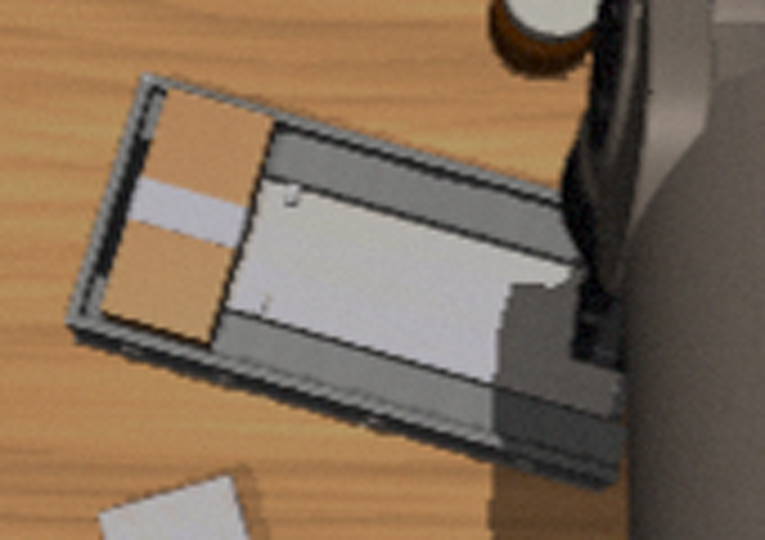

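The noses are back at their starting pixels, (292,195) and (266,303), so the bar is fully up. The carton lies squarely between them and the wall. The tape roll and jar sit at the same scene-view pixels as before. The changed tape pixels in the top view I put down to the arm's shadow. I'm handing in.

Run:
```python
from bench import manip
print(manip.job_done())
```

```text
the job is handed in; nothing more can be done
None
```

The carton is in the bay, flat and shut in between the noses and the end wall, and I handed the job in with about 9 s on the clock of the 38 s allowed.

**What I did:** I chose the middle-sized carton, the one in the lane. With the jaws shut I pressed the bar down about 10.5 mm at 5–6 N. Holding it down, I pushed the carton flat and square over the sunk noses. I backed off about 5 mm, let the bar rise slowly, and drew the arm clear.

**Last checks:**
- **Bar:** the noses show at the same top-view pixels as at the start, so the bar is fully up.
- **Carton:** the rear face is at about lane x = 53 mm, well past the noses, which end at 36 mm. The front is about 9 mm short of the wall.
- **Forces:** the highest reading was about 6 N, and there was no contact at the end.
- **Bystanders:** the bottle and white box are unchanged in the top view. The tape roll (705 pixels) and the jar (18 pixels) did show changes there. I put these down to the arm and its shadow, because both looked unmoved in the scene view, which I compared by eye only.

**Disagreement and error:** the top and wrist views differed by about 3 mm on the lane's middle. I used a combined value, and it held. One move call was refused because its rows lacked fields. It moved nothing.

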